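# Slide an old brake pad through the dust flap of the scrap box

### The arm

A 6-joint arm with a two-finger parallel gripper is mounted at the origin on the work surface. World frame = base frame: x ahead of the robot, y to its left, z up, the work surface at z = 0. Lengths are in mm, angles in rad, forces in N, time in s.
With the tool pointing down it reaches from about 275 to 750 mm from the base axis. Payload 10.2 kg.
Tool frame: the origin (TCP) lies at the centre of the arm's flange, where the gripper is bolted on; the fingertips stand 173 mm ahead of it and the grasp point (between the pads) lies 155 mm ahead of it; z points along the fingers, y is the line along which they close (so a half turn about z gives the same grasp; the last joint's range is limited). The gripper opens to 85 mm and grips with 20 to 120 N. Pads are 22 mm wide; open, the fingers measure 114 mm over their backs; the gripper's body (76 mm by 85 mm) begins 54 mm behind the grasp point. The pads swing forward as they close: fully open they stand 13 mm farther back than shut.
Start: joints at [1.035, 0.313, 1.498, -0, 1.331, -0.223], TCP at [161.569, 499.528, 404.694] pointing down, gripper open.
Joint ranges: [-2.94, 2.94], [-0.97, 2.17], [0.19, 2.56], [-1.23, 4.37], [0.02, 3.11], [-2.88, 2.88]. Speed limits (rad/s): [2.39, 2.39, 3.01, 3.14, 3.14, 3.14].

### API

Orientations are given as a unit quaternion [w, x, y, z].
In Python, from rig import ctrl, camrig, monitor, finish_job gives the robot as it stands (ctrl), with the cameras (camrig), the readings (monitor) and the job as plain functions.
- The arm moves only by the tool creep_tool, called after "Request:" by a JSON object that holds its "op" and its "data". Schema: {"type":"object","properties":{"motion":{"type":"object","properties":{"increments":{"type":"array","items":{"type":"array","items":{"type":"number"},"minItems":6,"maxItems":6},"minItems":1,"maxItems":8}},"additionalProperties":false,"required":["increments"]},"jaw":{"type":"number"},"clamp_n":{"type":"number"},"only":{"type":"string"},"quiet":{"type":"boolean"},"lines":{"type":"string"}},"required":["motion"],"additionalProperties":false}. motion is an object whose key "increments" holds a list of rows, 1 to 8 of them, each of 6 numbers: dx, dy, dz in mm, then a rotation vector rx, ry, rz in rad; each row is the pose to reach, as a shift and turn from the pose commanded when the call began, along the tool's axes at that moment; what a row does not reach only later rows make up. A row lasts 1/10 s, in which the tool goes at most 50 mm and 0.15 rad, less where a joint would pass 70% of its speed; a pose out of reach is approached as far as the arm can. jaw is the opening from 0.0 (shut) to 1.0 (fully open), set as the call begins (left out keeps the last). The fingers move at their own pace and stop on an object; clamp_n is the grip in N (left out, the last holds). Time passes only in rows, so rows that do not move let the fingers close. The tool returns the time, the measured TCP pose, the force, the opening and the grip force at its end. only (a regular expression) keeps the lines of the reply that match it, lines (a string "A,B") keeps lines A to B, and quiet returns only ok. Input that does not fit is refused with a message, and nothing moves.
- monitor.sense(): the state, without advancing time (a new reading comes with each control period).
- camrig.capture(name): name is "scene" or "top" or "wrist"; returns the picture (384x512x3 uint8, red, green, blue); there is no depth.
- camrig.calibration(name): a dict with "fx", "fy", "cx", "cy" (pixels), "position" and "attitude" of the camera in the world. Camera axes: x right, y down, z forward; pixel columns grow to the right and rows downward; lengths in mm; the calibration is good to about 2 mm. A picture is of the moment at which its call begins: read the wrist's pose just before it. calibration takes no time and is no camera call; for the wrist camera it gives the pose at the moment of the call.
- finish_job(): hands the job in; it is judged then, once.
The state is a dict: "time_s": time; "joints": joint angles; "dq": joint speeds; "tau": joint torques, N m; "eef_pos": TCP position; "ee_rot": TCP orientation; "force": force on the tool from outside, world axes, zero at the start; "wrist_torque": the same for the moment, N m; "grip_width": opening from 0.0 (shut) to 1.0 (fully open); "grip_force": force on a finger pad.
Only numpy, scipy, OpenCV 4.12 (cv2) and the standard library are available. Lean on these libraries where they do the work, as an engineer would, in place of code of your own. Each camera call takes 0.05 s, during which the arm holds its last target. There are 200 camera calls.

### The job

Throw away the old brake pad that lies on the feed tray of the scrap box: push it along the tray with your fingertips, in under the hanging dust flap, until it drops down the chute into the box, then draw your fingers out so that the flap swings fully shut behind it. Slide the pad at an easy pace; do not pick it up, tip it or flick it. Leave the other things on the bench where they stand.

Things in the scene. Friction and masses are not known exactly. Their poses are not given: they have to be found in the camera images.
- scrap_box: Grey sheet-steel scrap box bolted to the bench. Origin: on the bench under the middle of the doorway; its x points into the box (feed direction), z up. Behind the doorway (x = 0) it is 206 mm wide, 260 mm long, 168 mm high at the front, falling from x = 100 mm to 118 mm at the back; most of its top is a clear window. Inside, a 50 degree ramp leads to the floor, where scrap lies.
- tray_front (a point): Middle of the open front end of the box's level feed tray of bare steel, on its upper face, 95 mm above the bench and 165 mm before the doorway. The tray is 200 mm wide inside, between two side flanges that stand 12 mm above it.
- drop_edge (a point): Middle of the tray's inner edge, on its upper face (z = 95 mm), 20 mm behind the doorway. Here the ramp begins, falling at 50 degrees to the box's floor (4 mm over the bench, ramp foot at box x = 95 mm): a part tips over and slides down by itself once its middle is past this edge.
- lintel (a point): Middle of the lower front edge of the lintel, 4 mm before the doorway's plane and 160 mm above the bench. The lintel's top is the box's top (168 mm). The doorway is as wide as the tray, about 60 mm clear above it; fingers that go in under the lintel must lean, tips forward.
- flap (a joint): Aluminium dust flap with rubber edge, 196 mm wide, 3 mm thick, hanging in the doorway from a rod at box x = 0, z = 157 mm. 0 = shut; opens inward only, to 1.4 rad. About 0.18 kg, lightly damped: falls shut by itself within about 1 s. Under 3 N pushes it in, by the part or by the fingers; it rests on what is under it and slides off as that is withdrawn.
- flap_edge (a point): Middle of the flap's lower edge, 59 mm from the hinge (when shut: 3 mm over the tray, 4 mm behind the doorway's plane).
- old_pad: Old brake pad lying flat on the tray, its long side across it within 20 degrees. Dark steel plate uppermost (two bright rivet marks), lining below. 130 mm long (its y, over two ears), 56 mm deep (its x, towards the flap), 17 mm high: lining 10 mm, then plate 7 mm (108 by 56 mm), whose edge stands 3 mm out over the lining. About 0.45 kg. Origin: centre of its underside.
- new_pad: New brake pad lying on the bench beside the box, the same outline but 22 mm thick, slotted lining uppermost. To be left alone. Origin: centre of its underside.
- spray_can: Spray can standing on the bench beside the box, 52 mm in diameter, 150 mm tall. To be left alone. Origin: centre of its underside.
- socket: Dark steel wheel-nut socket (a tube) standing on the bench beside the box, 32 mm in diameter, 80 mm tall. To be left alone. Origin: centre of its underside.

How it is judged (in metres and radians):
On the way, in this order (a step that is already met when the one before it is completed fails the run):
1. the flap has been pushed open with the old pad under it in the doorway (value of joint flap above 0.4 rad and x of old_pad in the frame of scrap_box above -0.045 m and height (world z) of old_pad above 0.085 m), for 0.05 s.
2. the old pad has gone over the edge and down into the box (x of old_pad in the frame of scrap_box above 0.05 m and height (world z) of old_pad below 0.06 m), for 0.1 s.
At the end, for the whole second after the job is handed in: The old pad lies at rest in the box at the bottom of the ramp (its origin more than 50 mm behind the doorway, between the side walls, and lower than 60 mm above the bench; slower than 0.03 m/s) and the flap hangs shut (joint below 0.06 rad) (all of step 2 and x of old_pad in the frame of scrap_box below 0.26 m and y of old_pad in the frame of scrap_box between -0.1 and 0.1 m and linear speed of old_pad below 0.03 m/s and value of joint flap below 0.06 rad); the robot touches nothing.
It fails at once if the old pad is lifted off the tray (more than 25 mm) (height (world z) of old_pad above 0.12 m).
It fails at once if the old pad is tipped up (over 0.35 rad) while it is still in front of the flap (x of old_pad in the frame of scrap_box below -0.01 m and angle between old_pad's own z axis and vertical above 0.35 rad).
It fails at once if the old pad is flicked: faster than 0.6 m/s on the tray in front of the flap (x of old_pad in the frame of scrap_box below -0.01 m and linear speed of old_pad above 0.6 m/s).
It fails at once if the new pad, the spray can or the socket is moved more than 15 mm or tipped (distance of any of new_pad, spray_can, socket from where it was at the start of the episode above 0.015 m or angle between any of spray_can, socket's own z axis and vertical above 0.3 rad).
It also fails if it takes over 45 s, if anything falls off the work surface, if the arm or the gripper's body presses on something with over 40 N, if the wrist force passes 120 N, or if a joint passes its speed limit or range.

## Working session

There is one attempt and no reset: what is moved stays moved. The work goes in short steps, Python scripts to look and compute and a tool call to move; the robot and the scene stay as the last step left them, time stands still between calls to the robot, and variables do not carry over. Pictures are saved under pics/ and viewed, at most 10 in all, crops included, and the job is handed in when it is done.

```bash
ls; mkdir -p pics; python3 - <<'E'
from rig import ctrl, camrig, monitor, finish_job
import cv2,numpy as np
a=[]
for n in("scene","top"):
    im=camrig.capture(n)[:,:,::-1]; cv2.imwrite(f"pics/{n}0.png",im)
    print(n,camrig.calibration(n))
print(monitor.sense())
E
```

```text
pics
rig.py
scene {'fx': 390.9161722610858, 'fy': 390.9161722610858, 'cx': 259.5813966491595, 'cy': 191.4350019310269, 'position': array([1220.04745618,  371.84385965,  781.70260239]), 'attitude': array([-0.21426266,  0.47308566,  0.7816064 , -0.34550385])}
top {'fx': 373.05311041459777, 'fy': 373.05311041459777, 'cx': 262.6276680164257, 'cy': 198.55638265569388, 'position': array([418.4431195 ,  44.79132186, 898.58551818]), 'attitude': array([ 0.05128837, -0.69638155,  0.71186185, -0.07533219])}
{'time_s': 0.1, 'joints': array([ 1.03461188e+00,  3.13408582e-01,  1.49835454e+00, -1.46345333e-07,
        1.33098293e+00, -2.23379794e-01]), 'dq': array([ 0.00070103,  0.00044086, -0.00168627, -0.00072363, -0.00074737,
       -0.00123346]), 'tau': array([ 1.42937795e-03, -4.12897611e+01, -2.60138029e+01, -2.44955772e-04,
        3.10228708e-03,  1.89978874e-05]), 'eef_pos': array([161.54441714, 499.49911549, 404.18721715]), 'ee_rot': array([-2.13726876e-04,  1.55765420e-01,  9.87793906e-01, -5.35633178e-04]), 'force': array([-0.3907256 , -0.29392527, -0.25643985]), 'wrist_torque': array([ 0.01420621, -0.03914792, -0.01533921]), 'grip_force': 0.0, 'grip_width': 1.0015448896772874}
```

View pics/scene0.png

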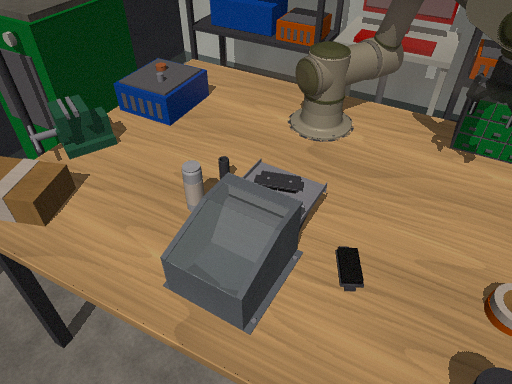

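View pics/top0.png

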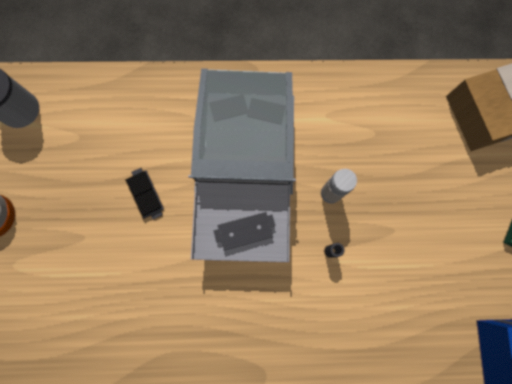

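The scene view shows the box with its doorway facing the robot. In the top view, the pad is at about (246,232) on the tray, tray front edge at row 261 (columns 193–290) and lintel at row 180. The can (340,185) and socket (334,251) are on the right, the new pad (145,194) on the left. I'll zoom in for exact corners.

```bash
cat > h.py <<'E'
import numpy as np
from scipy.spatial.transform import Rotation as R
from rig import ctrl, camrig, monitor, finish_job
def rot(q): return R.from_quat([q[1],q[2],q[3],q[0]])
def ray(n,p,c=None):
    c=c or camrig.calibration(n)
    d=rot(c['attitude']).apply([(p[0]-c['cx'])/c['fx'],(p[1]-c['cy'])/c['fy'],1.])
    return np.array(c['position']),d
def plane(n,p,z):
    o,d=ray(n,p); return o+d*(z-o[2])/d[2]
def tri(n1,p1,n2,p2):
    A=np.zeros((3,3));b=np.zeros(3);L=[]
    for n,p in((n1,p1),(n2,p2)):
        o,d=ray(n,p);d=d/np.linalg.norm(d);M=np.eye(3)-np.outer(d,d);A+=M;b+=M@o;L.append((M,o))
    x=np.linalg.solve(A,b);return x,[np.linalg.norm(M@(x-o)) for M,o in L]
E
python3 - <<'E'
import cv2,numpy as np
t=cv2.imread('pics/top0.png')[165:275,180:310]; s=cv2.imread('pics/scene0.png')[150:240,215:335]
t=cv2.resize(t,None,fx=3,fy=5.4,interpolation=cv2.INTER_CUBIC) if 0 else cv2.resize(t,None,fx=4,fy=4,interpolation=cv2.INTER_CUBIC)
s=cv2.resize(s,None,fx=6,fy=6,interpolation=cv2.INTER_CUBIC)
cv2.imwrite('pics/t1.png',t);cv2.imwrite('pics/s1.png',s)
E
```

```text
(no output)
```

View pics/t1.png

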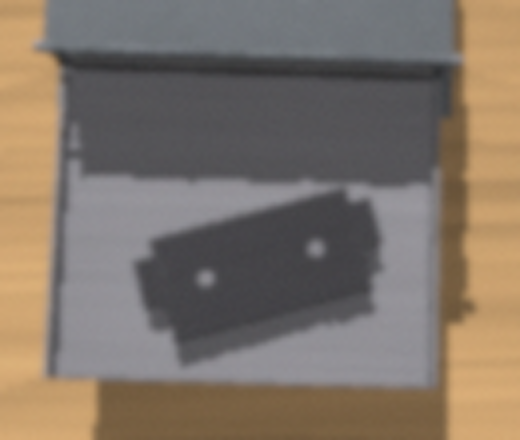

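View pics/s1.png

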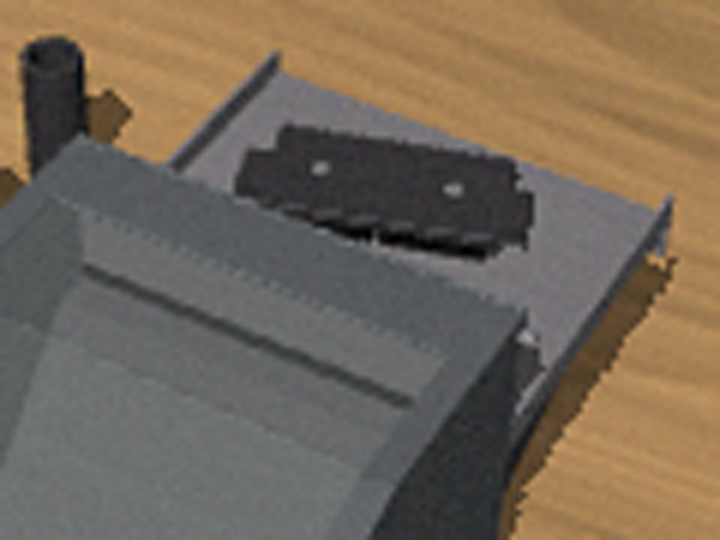

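Top crop: rivets (206,278) and (316,247); tray front corners (55,377) and (437,387); lintel's front top edge (40,48) to (460,62). Scene crop: the same rivets at (453,189) and (321,167); tray corners right (655,212), left (277,70); lintel top corners (525,315), (80,138).

```bash
python3 - <<'E'
from h import *
np.set_printoptions(precision=1,suppress=True)
T=lambda x,y:((x+.5)/4-.5+180,(y+.5)/4-.5+165)
S=lambda x,y:((x+.5)/6-.5+215,(y+.5)/6-.5+150)
for n,t,s in[('rivL',(206,278),(453,189)),('rivR',(316,247),(321,167)),('trayL',(53,377),(655,212)),('trayR',(437,387),(277,70)),
  ('linL',(40,48),(525,315)),('linR',(460,62),(80,138))]:
    print(n,*tri('top',T(*t),'scene',S(*s)), 'plane', plane('top',T(*t),{'r':112,'t':95,'l':168}[n[0]]))
# box
fl=plane('top',T(53,377),95);fr=plane('top',T(437,387),95)
print('yaw front',np.arctan2(*(-(fr-fl))[[0,1]]*np.array([-1,1])) )
r=[plane('top',T(*p),112) for p in((206,278),(316,247))]
print('pad',(r[0]+r[1])/2,'long dir',r[0]-r[1])
print('pad corners',[plane('top',T(*p),112)[:2] for p in((150,240),(345,188),(180,340),(372,290),(135,262),(375,200))])
for n,p,z in(('can top',(343,180),150),('sock top',(335,249),80),('newpad',(145,194),22)): print(n,plane('top',p,z))
E
```

```text
rivL [485.4  85.6 112.8] [np.float64(1.4997740230976335), np.float64(1.4997740230976047)] plane [486.1  84.3 112. ]
rivR [500.3  27.8 113.8] [np.float64(1.8278742133014552), np.float64(1.827874213301419)] plane [501.2  26.1 112. ]
trayL [437.2 166.   94.9] [np.float64(0.40625127569105896), np.float64(0.406251275691057)] plane [437.  166.4  95. ]
trayR [425.6 -34.   95. ] [np.float64(3.238559529911359), np.float64(3.2385595299113468)] plane [426.8 -37.   95. ]
linL [598.3 163.8 166.1] [np.float64(0.4064345949488792), np.float64(0.40643459494889717)] plane [598.  163.1 168. ]
linR [586.2 -44.2 165.4] [np.float64(3.6155080473381234), np.float64(3.6155080473380794)] plane [587.1 -47.3 168. ]
yaw front -0.05006292023224781
pad [493.6  55.2 112. ] long dir [-15.1  58.2   0. ]
pad corners [array([506.7, 113.5]), array([532.3,   9.9]), array([454.1,  98.1]), array([477.8,  -2.9]), array([495.3, 121.4]), array([525.6,  -5.9])]
can top [ 589.8 -150.2  150. ]
sock top [ 451.2 -140.9   80. ]
newpad [593.4 291.5  22. ]
```

```bash
cat >> h.py <<'E'
O=np.array([596.5,56.6,0]); yaw=-0.051
B=R.from_euler('z',yaw)
def pose(tip,lean,L=165):
    """TCP pose with fingertip centre at box-frame tip, leaning tips forward"""
    z=B.apply([np.sin(lean),0,-np.cos(lean)]); y=B.apply([0,1,0]); x=np.cross(y,z)
    return O+B.apply(tip)-L*z, R.from_matrix(np.c_[x,y,z])
def row(tip,lean,L=165,s=None):
    s=s or monitor.sense(); r0=rot(s['ee_rot']); p,r=pose(tip,lean,L)
    return np.round(np.r_[r0.inv().apply(p-s['eef_pos']),1000*(r0.inv()*r).as_rotvec()]).astype(int)
E
python3 - <<'E'
from h import *
print(row((-180,-5,190),.5), pose((-180,-5,190),.5)[0])
s=monitor.sense(); c=camrig.calibration('wrist'); r=rot(s['ee_rot'])
print(r.inv().apply(c['position']-s['eef_pos']),(r.inv()*rot(c['attitude'])).as_matrix().round(2))
E
```

```text
[-301 -359   70  -67 -498 -256] [337.47678996  64.81513932 334.80112271]
[80.3258679   0.08978477 30.72761565] [[ 0.   -0.95 -0.31]
 [ 1.    0.   -0.  ]
 [ 0.   -0.31  0.95]]
```

The wrist camera would hang underneath when leaning, so I'll use the half-turned gripper, with the camera on top.

```bash
sed -i 's/y=B.apply(\[0,1,0\])/y=B.apply([0,-1,0])/' h.py; python3 - <<'E'
from h import *
print(row((-180,-5,190),.5))
s=monitor.sense();print(rot(s['ee_rot']).inv().apply(pose((-180,-5,190),.5)[0]-s['eef_pos']))
p,r=pose((-180,-5,190),.0);print((rot(s['ee_rot']).inv()*r).as_rotvec())
E
```

```text
[-301 -359   70 -715   96 2797]
[-301.17747413 -359.37300136   69.71344214]
[-5.80928384e-04  1.57114369e-03  2.87978759e+00]
```

Request:
{"op": "creep_tool", "data": {"motion": {"increments": [[-40,-45,0,0,0,0.15],[-80,-90,0,0,0,0.3],[-120,-135,0,0,0,0.45],[-160,-180,0,0,0,0.6],[-200,-225,0,0,0,0.75],[-240,-270,0,0,0,0.9],[-270,-315,0,0,0,1.05],[-300,-359,0,0,0,1.2]]}, "jaw": 0.6}}

```text
time_s: 0.9
eef_pos: [315.1, 128.5, 404.7]
ee_rot: [0.0, 0.688, 0.725, 0.0]
force: [1.4, 0.6, -0.1]
grip_width: 0.597
grip_force: 0.0
```

```bash
python3 -c "
from h import *
print(row((-180,-5,190),.5),row((-180,-5,190),0.),monitor.sense()['joints'])"
```

```text
[ -65   19   70 -417  376 1635] [ -73   98   50    0    0 1674] [ 3.85398028e-02 -1.14413997e-01  1.97436321e+00  2.56356694e-05
  1.28129376e+00 -1.36037049e-02]
```

Request:
{"op": "creep_tool", "data": {"motion": {"increments": [[-9,5,9,0,0,0.15],[-18,10,18,0,0,0.3],[-27,20,27,0,0,0.45],[-36,30,36,0,0,0.6],[-45,40,45,0,0,0.75],[-55,50,50,0,0,0.9],[-65,70,50,0,0,1.05],[-73,98,50,0,0,1.2]]}}}

```text
time_s: 1.7
eef_pos: [417.4, 62.8, 354.4]
ee_rot: [-0.0, 0.978, 0.21, -0.0]
force: [0.7, 0.1, -0.0]
grip_width: 0.598
grip_force: 0.0
```

```bash
python3 -c "
from h import *
print(row((-180,-5,190),.5),row((-180,-5,190),0.),monitor.sense()['joints'])"
```

```text
[ -72  -35   20 -119  491  463] [ -2   1  -1   0   1 473] [-1.29855927e-01  1.37079817e-01  1.85962458e+00 -5.97870376e-05
  1.14573428e+00  1.01869147e+00]
```

Request:
{"op": "creep_tool", "data": {"motion": {"increments": [[-14,-7,4,-0.03,0.12,0.11],[-28,-14,8,-0.05,0.23,0.22],[-42,-21,12,-0.07,0.33,0.31],[-56,-28,16,-0.09,0.42,0.39],[-72,-35,20,-0.119,0.491,0.463],[-72,-35,20,-0.119,0.491,0.463],[-72,-35,20,-0.119,0.491,0.463]]}}}

```text
time_s: 2.4
eef_pos: [337.5, 65.1, 335.0]
ee_rot: [0.006, 0.969, -0.02, 0.247]
force: [0.1, 0.0, 0.1]
grip_width: 0.602
grip_force: 0.0
```

```bash
python3 - <<'E'
from h import *
import cv2
print(row((-180,-5,190),.5),monitor.sense()['joints'])
im=np.hstack([cv2.resize(camrig.capture('scene')[100:250,190:390],None,fx=2,fy=2),camrig.capture('wrist')[::1,::1][:300,:400]])
cv2.imwrite('pics/a.png',im[:,:,::-1])
E
```

```text
[ 0  0  0 -3  1  8] [-0.1699253  -0.09822759  2.1883963   0.11341014  0.55814532  1.36201648]
```

View pics/a.png

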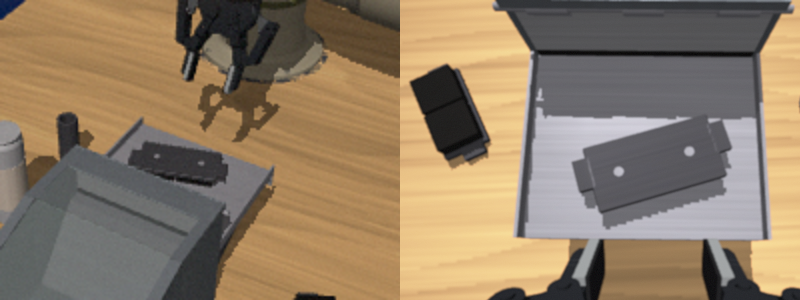

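The wrist view shows both fingertips (about (203,240) and (303,240) in the wrist image) just below the tray front, with rivets at (218,171) and (289,151). The scene view has tips at about (285,139) and (306,145).

```bash
python3 - <<'E'
from h import *
np.set_printoptions(precision=1,suppress=True)
s=monitor.sense();r=rot(s['ee_rot'])
t=lambda x:r.inv().apply(x-s['eef_pos'])
for w,sc in(((199,240),(306.,145)),((308,240),(285,139))):
    x,e=tri('wrist',w,'scene',sc);print('tip in tool',t(x),e)
for p in((203,240),(303,240)):
    o,d=ray('wrist',p);o=t(o);d=r.inv().apply(d)
    for L in(160,165,170):
        print(L,o+d*(L-o[2])/d[2])
b=lambda x:B.inv().apply(x-O)
print('rivets box',[b(plane('wrist',p,112)) for p in((218,171),(289,151))])
print('tray front box',[b(plane('wrist',p,95)) for p in((118,237),(368,239))])
print('lintel box',[b(plane('wrist',p,160)) for p in((128,53),(362,53))])
E
```

```text
tip in tool [  6.5 -32.8 165.9] [np.float64(5.457278618576236), np.float64(5.457278618576212)]
tip in tool [  8.3  24.7 165.7] [np.float64(2.916198186424136), np.float64(2.9161981864242317)]
160 [ 12.3 -24.5 160. ]
165 [  9.7 -25.4 165. ]
170 [  7.1 -26.3 170. ]
160 [ 12.3  23.9 160. ]
165 [  9.7  24.8 165. ]
170 [  7.1  25.7 170. ]
rivets box [array([-114. ,   24.8,  112. ]), array([-96.6, -33. , 112. ])]
tray front box [array([-167.1,  108.6,   95. ]), array([-167. ,  -99.9,   95. ])]
lintel box [array([-42.3,  84.1, 160. ]), array([-40.9, -78.9, 160. ])]
```

```bash
python3 -c "
from h import *
print(row((-195,-5,105),.6))"
```

```text
[-71   0  68  -3 100   7]
```

Request:
{"op": "creep_tool", "data": {"motion": {"increments": [[-18,0,17,0,0.03,0],[-36,0,34,0,0.05,0],[-54,0,51,0,0.08,0],[-71,0,68,-0.003,0.1,0.007],[-71,0,68,-0.003,0.1,0.007],[-71,0,68,-0.003,0.1,0.007]]}}}

```text
time_s: 3.1
eef_pos: [307.8, 66.3, 240.2]
ee_rot: [0.007, 0.955, -0.025, 0.294]
force: [-0.3, 0.4, 0.8]
grip_width: 0.6
grip_force: 0.0
```

```bash
python3 -c "
from h import *
s=monitor.sense();print(s['joints'],row((-195,-5,104.5),.6))
for x in (-165,-135,-105,-75,-45,-15):print(x,row((x,-5,104.5),.6))"
```

```text
[-0.18793295  0.04995298  2.40325853  0.68604619  0.1228771   0.7758476 ] [ 1  0  0 -1  2 -1]
-165 [26  0 17 -1  2 -1]
-135 [50  0 34 -1  2 -1]
-105 [75  0 51 -1  2 -1]
-75 [100   0  67  -1   2  -1]
-45 [125   0  84  -1   2  -1]
-15 [150   0 101  -1   2  -1]
```

Request:
{"op": "creep_tool", "data": {"motion": {"increments": [[8,0,5.5,0,0,0],[16.5,0,11,0,0,0],[25,0,17,0,0,0],[33,0,22.5,0,0,0],[41,0,28,0,0,0],[50,0,34,0,0,0],[58,0,39.5,0,0,0],[58,0,39.5,0,0,0]]}}}

```text
time_s: 3.9
eef_pos: [378.9, 62.6, 241.7]
ee_rot: [0.007, 0.955, -0.024, 0.296]
force: [-0.1, -0.9, 1.2]
grip_width: 0.602
grip_force: 0.0
```

```bash
python3 - <<'E'
from h import *
import cv2
s=monitor.sense();print(s['joints'],row((-125,-5,104.5),.6))
for x in (-115,-85,-55,-25,-15):print(x,row((x,-5,104.5),.6))
cv2.imwrite('pics/b.png',np.hstack([cv2.resize(camrig.capture('scene')[130:250,210:340],(390,360)),camrig.capture('wrist')[:360,60:460]])[:,:,::-1])
E
```

```text
[-0.15746806  0.19109114  2.22390617  0.4423933   0.14135862  1.04453774] [-1  0  1  0 -1  0]
-115 [ 7  0  6  0 -1  0]
-85 [32  0 23  0 -1  0]
-55 [57  0 40  0 -1  0]
-25 [81  0 57  0 -1  0]
-15 [90  0 63  0 -1  0]
```

View pics/b.png

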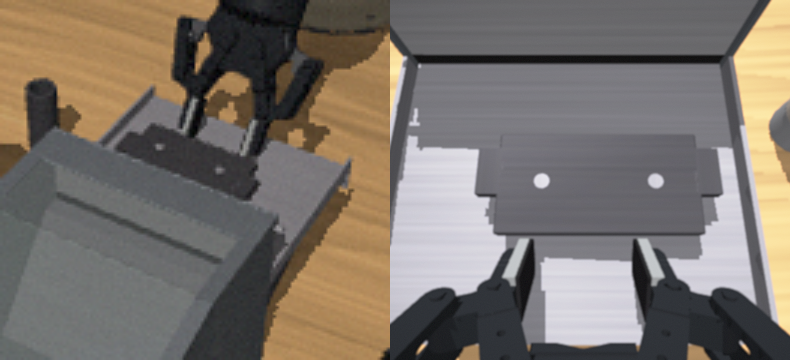

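The pad is now square to the tray (rivets at (542,180) and (656,180) in the picture), both fingers behind its rear edge. Pushing on.

Request:
{"op": "creep_tool", "data": {"motion": {"increments": [[7,0,5.5,0,0,0],[16,0,11.5,0,0,0],[24,0,17,0,0,0],[32,0,23,0,0,0],[40,0,28.5,0,0,0],[49,0,34.5,0,0,0],[57,0,40,0,0,0]]}}}

```text
time_s: 4.7
eef_pos: [447.7, 59.1, 240.4]
ee_rot: [0.007, 0.955, -0.025, 0.295]
force: [-6.5, 0.8, 4.7]
grip_width: 0.601
grip_force: 3.6
```

```bash
python3 - <<'E'
from h import *
s=monitor.sense();print(s['joints'],row((-55,-5,104.5),.6))
for x,l in (-45,.6),(-35,.6),(-30,.62),(-20,.65),(-15,.68),(-10,.71),(-5,.75):print(x,row((x,-5,104.5+7*(l-.6)),l))
E
```

```text
[-0.13848121  0.31861455  2.04348479  0.26760474  0.18771883  1.23630992] [ 1  0  0  0  0 -1]
-45 [ 9  0  6  0  0 -1]
-35 [17  0 11  0  0 -1]
-30 [18  0 14  0 20 -1]
-20 [21  0 20  0 50 -1]
-15 [21  0 23  0 80 -1]
-10 [ 20   0  26   0 110  -1]
-5 [ 18   0  29   0 150  -1]
```

Request:
{"op": "creep_tool", "data": {"motion": {"increments": [[4.5,0,3,0,0,0],[9,0,6,0,0,0],[13,0,8.5,0,0,0],[17,0,11,0,0,0],[18,0,14,0,0.02,0],[20,0,17,0,0.035,0],[21,0,20,0,0.05,0],[21,0,20,0,0.05,0]]}}}

```text
time_s: 5.5
eef_pos: [475.9, 57.6, 235.6]
ee_rot: [0.008, 0.947, -0.025, 0.32]
force: [-0.1, -0.1, 0.7]
grip_width: 0.6
grip_force: 0.0
```

```bash
python3 - <<'E'
from h import *
import cv2
s=monitor.sense();print(s['joints'],row((-20,-5,104.8),.65))
for x,l in (-15,.68),(-10,.71),(-5,.75),(0,.8):print(x,row((x,-5,104.5+7*(l-.6)),l))
cv2.imwrite('pics/c.png',np.hstack([cv2.resize(camrig.capture('scene')[130:250,210:340],(390,360)),camrig.capture('wrist')[:360,60:460]])[:,:,::-1])
E
```

```text
[-0.13333327  0.37624034  1.98047686  0.35151729  0.14453478  1.15815766] [ 1  0  0  0 -1 -1]
-15 [ 0  0  3  0 29 -1]
-10 [-1  0  6  0 59 -1]
-5 [-3  0  9  0 99 -1]
0 [ -7   0  13   0 149  -1]
```

View pics/c.png

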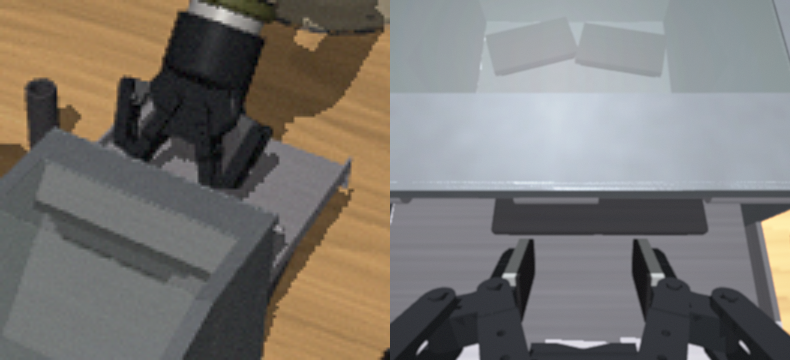

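The pad is half under the lintel, with its rear edge at row 233 and square. The flap is open, seen through the window. A few more millimetres, with a little more lean.

Request:
{"op": "creep_tool", "data": {"motion": {"increments": [[0,0,1.5,0,0.015,0],[0,0,3,0,0.03,0],[-0.5,0,4.5,0,0.045,0],[-1,0,6,0,0.06,0],[-2,0,7.5,0,0.08,0],[-3,0,9,0,0.1,0],[-3,0,9,0,0.1,0]]}}}

```text
time_s: 6.3
eef_pos: [479.0, 57.7, 227.9]
ee_rot: [0.008, 0.931, -0.024, 0.363]
force: [-0.5, 0.8, 0.1]
grip_width: 0.602
grip_force: 0.2
```

```bash
python3 - <<'E'
from h import *
import cv2
s=monitor.sense();print(s['joints'],row((-5,-5,105.5),.75))
for x,l in (0,.8),(5,.84),(10,.88):print(x,row((x,-5,104.5+7*(l-.6)),l))
cv2.imwrite('pics/d.png',np.hstack([cv2.resize(camrig.capture('scene')[130:250,210:340],(390,360)),camrig.capture('wrist')[:360,60:460]])[:,:,::-1])
E
```

```text
[-0.13394208  0.39752359  1.99575194  1.46363663  0.05919612  0.04719623] [-1  0  1 -3  6 -1]
0 [-5  0  4 -3 56 -1]
5 [-8  0  8 -3 96 -1]
10 [-11   0  12  -3 136  -1]
```

View pics/d.png

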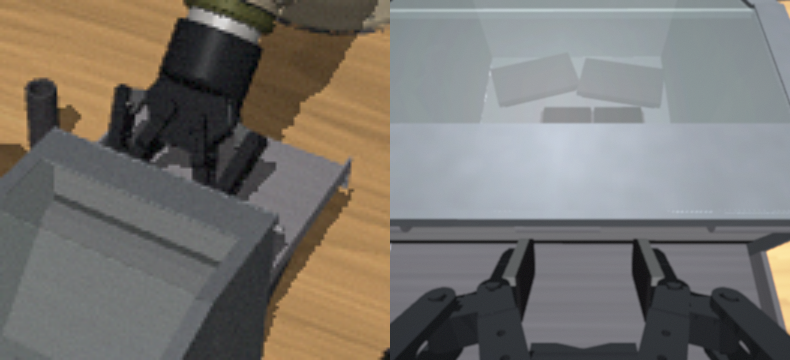

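The pad has gone: dark blocks are newly visible on the box floor at about (593,115), and the tray is empty. The flap is hanging almost shut against the fingers. Withdrawing now.

```bash
python3 -c "
from h import *
for x,l,z in (-20,.65,106),(-35,.55,108),(-60,.5,112),(-100,.45,118),(-150,.45,135):print(x,row((x,-5,z),l))"
```

```text
-20 [  5   0  -9  -3 -93  -1]
-35 [  11    0  -18   -3 -193   -1]
-60 [   4    0  -36   -3 -243   -1]
-100 [ -14    0  -65   -3 -293   -1]
-150 [ -39    0 -112   -3 -293   -1]
```

Request:
{"op": "creep_tool", "data": {"motion": {"increments": [[2,0,-4.5,0,-0.047,0],[5,0,-9,0,-0.093,0],[8,0,-13,0,-0.14,0],[11,0,-18,0,-0.193,0],[4,0,-36,0,-0.243,0],[-14,0,-65,0,-0.293,0],[-26,0,-88,0,-0.293,0],[-39,0,-112,0,-0.293,0]]}}}

```text
time_s: 7.2
eef_pos: [373.3, 62.5, 284.5]
ee_rot: [0.006, 0.975, -0.025, 0.223]
force: [-1.1, 0.0, -0.8]
grip_width: 0.602
grip_force: 0.0
```

Request:
{"op": "creep_tool", "data": {"motion": {"increments": [[0,0,-20,0,0,0],[0,0,-40,0,0,0],[0,0,-40,0,0,0],[0,0,-40,0,0,0],[0,0,-40,0,0,0],[0,0,-40,0,0,0],[0,0,-40,0,0,0],[0,0,-40,0,0,0]]}}}

```text
time_s: 8.0
eef_pos: [357.2, 63.5, 319.5]
ee_rot: [0.004, 0.975, -0.025, 0.223]
force: [0.1, 0.4, 0.4]
grip_width: 0.603
grip_force: 0.0
```

```bash
python3 - <<'E'
from h import *
import cv2
print(monitor.sense()['joints'])
cv2.imwrite('pics/e.png',np.hstack([cv2.resize(camrig.capture('scene')[130:310,160:360],(400,360)),camrig.capture('wrist')[:360,60:460]])[:,:,::-1])
E
```

```text
[-0.16261992 -0.01625165  2.15541754  0.09689113  0.5580352   1.38804205]
```

View pics/e.png

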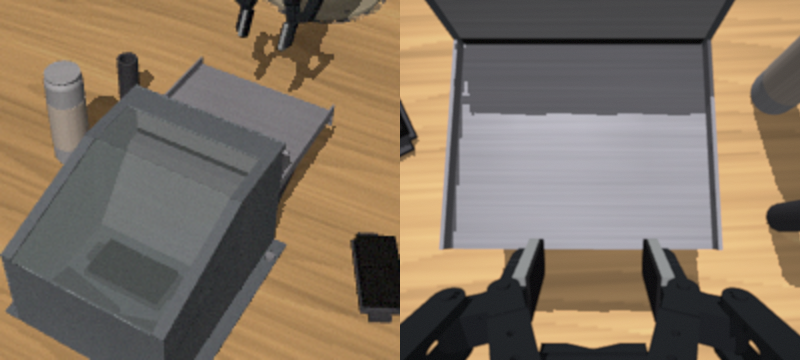

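The tray is empty, the flap hangs shut (dark line at row 40), and the pad lies on the box floor at (135,272). I'll check its position and hand in if it is good.

Request:
{"op": "creep_tool", "data": {"motion": {"increments": [[0,0,-40,0,0,0],[0,0,-40,0,0,0],[0,0,-40,0,0,0],[0,0,-40,0,0,0],[0,0,-40,0,0,0],[0,0,-40,0,0,0],[0,0,-40,0,0,0],[0,0,-40,0,0,0]]}, "quiet": true}}

```text
ok
```

```bash
python3 - <<'E'
from h import *
p=B.inv().apply(plane('scene',(227.5,266),21)-O);print(p)
if 60<p[0]<250 and abs(p[1])<90: print(finish_job())
E
```

```text
[144.97088718  -5.70957009  21.        ]
the job is handed in; nothing more can be done
None
```

The job is handed in. The old pad slid down the chute and lies on the box floor about 145 mm behind the doorway, the flap looked shut in the last picture, the fingers are clear and I saw no sign that the other things had moved; no verdict was returned.

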